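Ready the second-hand hob for the shop floor

ROBOT

A 7-joint arm with a two-finger parallel gripper is mounted at the origin on the work surface. World frame = base frame: x ahead of the robot, y to its left, z up, the work surface at z = 0. Lengths are in m, angles in rad, forces in N, time in s.
With the tool pointing down it reaches from about 0.375 to 0.925 m from the base axis. Payload 3.1 kg.
Tool frame: the origin (TCP) lies at the very end of the fingers, on their centre line; the grasp point (between the pads) lies 19 mm behind it; z points along the fingers, y is the line along which they close (so a half turn about z gives the same grasp; the last joint's range is limited). The gripper opens to 85 mm and grips with 20 to 120 N. Pads are 22 mm wide; open, the fingers measure 114 mm over their backs; the gripper's body (76 mm by 85 mm) begins 54 mm behind the grasp point. The pads swing forward as they close: fully open they stand 13 mm farther back than shut.
Start: joints at [-1.286, 0.383, 0.044, 1.598, -0.018, 1.161, -0.05], TCP at [0.243, 0.603, 0.195] pointing down, gripper open.
Joint ranges: [-2.61, 2.61], [-0.41, 2.15], [-1.48, 1.57], [0, 2.5], [-1.57, 4.71], [0.05, 1.97], [-2.85, 2.85]. Speed limits (rad/s): [2.79, 2.79, 3.14, 3.14, 3.14, 3.14, 3.14].

INTERFACE

Orientations are given as [roll, pitch, yaw] about the fixed x, y, z axes, in that order (R = Rz(yaw) Ry(pitch) Rx(roll)).
In Python, from plant import sensors, viewer, order gives the robot as it stands.
- The arm moves only by the shell command python3 -m inch 'ROWS' [FORCE]. ROWS is JSON, a list of rows, each a list of 5 numbers: the opening, from -1 (shut) to 1 (fully open), then the shift along the tool's x, y, z in units of 1000 mm (1.0 is 1000 mm), then the turn about the tool's z in units of 90 degrees (1.0 is 90 degrees). A call has 1 to 12 rows; each row is the pose to reach, as a shift and turn from the pose commanded when the call began, along the tool's axes at that moment; what a row does not reach only later rows make up. A row lasts 1/10 s, in which the tool goes at most 50 mm and 8.59 degrees, less where a joint would pass 70% of its speed; a pose out of reach is approached as far as the arm can. A call with a number of a shift or a turn outside -1 to 1 is refused whole. A call with a gripper value outside its range is refused whole. The fingers move at their own pace and stop on an object; FORCE is the grip in N (left out, the last holds). Time passes only in rows, so rows that repeat a pose let the fingers close. It gives the time, the measured TCP pose, the force, the opening and the grip force at its end, in the units of the state.
- sensors.state(): the state, without advancing time (a new reading comes with each control period).
- viewer.snapshot(name): name is "side" or "top" or "wrist"; returns (picture, depth): 480x640x3 uint8, blue, green, red; 480x640 float32, m along the optical axis (not along the pixel's ray), 0 where there is no reading.
- viewer.camera_info(name): a dict with "K" (3x3 intrinsics, pixels), "dist_coeffs" ([k1, k2, p1, p2, k3] as OpenCV has them; the pictures are not rectified), "T" (4x4, takes a point from camera to world coordinates). Camera axes: x right, y up, looking along -z (the intrinsics and any distortion apply to the point x, -y, -z); pixel columns grow to the right and rows downward; lengths in m; the calibration is good to about 2 mm. A picture is of the moment at which its call begins: read the wrist's pose just before it. camera_info takes no time and is no camera call; for the wrist camera it gives the pose at the moment of the call.
- order.finish_job(): hands the job in; it is judged then, once.
The state is a dict: "time": time; "q": joint angles; "joint_vel": joint speeds; "effort": joint torques, N m; "eef_pos": TCP position; "tcp_rot": TCP orientation; "ft_force": force on the tool from outside, world axes, zero at the start; "moment": the same for the moment, N m; "gripper_width": finger opening in m; "grasp_force": force on a finger pad.
Only numpy, scipy, OpenCV 4.12 (cv2) and the standard library are available. Lean on these libraries where they do the work, as an engineer would, in place of code of your own. Each camera call takes 0.05 s, during which the arm holds its last target. There are 200 camera calls.

TASK

Get this second-hand hob ready for the shop floor: swing both pan handles round so that they point straight to the back of the hob, away from you and clear of the neighbouring pan, each pan staying upright on its own ring; put the measuring cup inside the saucepan and close it properly with its lid. Push every empty carton on the counter through the flap into the bin, so that the flap is closed again afterwards. Leave the bowl, jar and mug where they are.

Things in the scene. Friction and masses are not known exactly. Their poses are not given: they have to be found in the camera images.
- hob: portable two-ring hob, white, fixed: 280 (its x, depth) x 400 (its y, width) x 45 mm high. Origin: centre of the underside on the counter; +x points to the back of the hob (away from the robot), +y to its left as seen from the robot. Two round dark hot plates 160 mm across stand 6 mm proud (tops 51 mm above the counter), both 30 mm in front of the hob's centre line, 100 mm left and right.
- ring_left (a point): centre of the top of the left hot plate (51 mm above the counter)
- ring_right (a point): centre of the top of the right hot plate (51 mm above the counter)
- saucepan: the larger steel pan, loose on either hot plate, 0.55 kg: 150 mm across, 80 mm high, 4 mm wall (inner diameter 142 mm). Origin: centre of the underside; +x runs along its handle, outwards. The straight black handle is 22 mm wide and 16 mm thick, its centre line 62 mm above the pan's underside, from 75 to 170 mm from the pan's axis.
- saucepan_handle_end (a point): outer end of the saucepan's handle, 170 mm from the pan's axis
- saucepan_rim (a point): centre of the saucepan's mouth, level with its rim, 80 mm above its underside
- milk_pan: the smaller steel pan, loose on the other hot plate, 0.4 kg: 120 mm across, 70 mm high. Origin: centre of the underside; +x runs along its handle, outwards. The handle is 22 mm wide and 16 mm thick, its centre line 62 mm above the pan's underside, from 60 to 155 mm from the pan's axis.
- milk_pan_handle_end (a point): outer end of the milk pan's handle, 155 mm from the pan's axis
- lid: the saucepan's steel lid, lying knob up on the counter, 0.22 kg. Origin: centre of its underside; z up. A spigot 128 mm across and 7 mm deep (goes inside the pan), above it a disc 162 mm across and 5 mm thick (rests on the rim; underside 7 mm, top 12 mm, slightly domed to 17 mm, above the origin), and a black knob 30 mm across from 12 to 46 mm above the origin. When seated its origin lies 7 mm below the rim.
- carton1: empty cardboard carton, 80 (its x) x 42 (its y) x 36 mm (its z), 90 g, lying on the counter; origin: centre of its underside. Up to two of the four are absent
- carton2: another carton like carton1
- carton3: another carton like carton1
- carton4: another carton like carton1
- bin: grey waste bin, fixed: 190 (its x) x 175 (its y) x 265 mm high. Origin: centre of its underside. Its closed top, 265 mm above the counter, has one opening 130 mm along its x and 125 mm along its y, filled by a white flap
- bin_mouth (a point): centre of the bin's opening, level with its top
- bin_flap (a joint): angle of the bin's flap in rad: 0 level and closed, positive pushed down, stop at 1.45. It is hinged along the opening's edge on the bin's -y side and swings down into the bin; a weak spring (about 0.01 N m when closed, 0.03 N m when open) closes it. A carton held with its long side along the bin's x goes through together with the fingertips, and drops in when let go with its underside about 50 mm below the top
- mixing_bowl: bystander: small blue bowl 110 mm across
- storage_jar: bystander: squat glass jar 75 mm high
- mug: bystander: white mug 90 mm high
- cup: small steel measuring cup without a handle, 50 mm across, 50 mm high, 3 mm wall, 90 g, standing mouth up on the hob's white top (45 mm above the counter), between and behind the hot plates. Origin: centre of its underside; z points to its mouth
Not all that is in view belongs to the job. Leave any orange or purple look-alike of the saucepan alone. Leave any purple look-alike of the carton1 alone.

How it is judged:
At the end, for the whole second after the job is handed in: handles within 0.3 rad of straight back; pans upright, within 30 mm of their start; every carton in the bin, origin below 170 mm; flap under 0.1 rad; cup in the saucepan; lid level on the saucepan, within 12 mm of its axis, origin 3 to 11 mm below the rim; pans and lid at rest (angle between the x axis of each of saucepan, milk_pan and the x axis of hob, either way round below 0.3 rad and x of each of saucepan_handle_end, milk_pan_handle_end in the frame of hob above 0.05 m and distance of each of saucepan, milk_pan from where it was at the start of the episode below 0.03 m and angle between each of saucepan, milk_pan, lid's own z axis and vertical below 0.06 rad and linear speed of each of saucepan, milk_pan, lid below 0.02 m/s and z of carton1 in the frame of bin between -0.02 and 0.17 m and x of carton1 in the frame of bin between -0.095 and 0.095 m and y of carton1 in the frame of bin between -0.0875 and 0.0875 m and z of carton2 in the frame of bin between -0.02 and 0.17 m and x of carton2 in the frame of bin between -0.095 and 0.095 m and y of carton2 in the frame of bin between -0.0875 and 0.0875 m and z of carton3 in the frame of bin between -0.02 and 0.17 m and x of carton3 in the frame of bin between -0.095 and 0.095 m and y of carton3 in the frame of bin between -0.0875 and 0.0875 m and z of carton4 in the frame of bin between -0.02 and 0.17 m and x of carton4 in the frame of bin between -0.095 and 0.095 m and y of carton4 in the frame of bin between -0.0875 and 0.0875 m and value of joint bin_flap below 0.1 rad and horizontal distance between lid and saucepan_rim below 0.012 m and z of lid in the frame of saucepan_rim between -0.011 and -0.003 m and horizontal distance between cup and saucepan below 0.06 m and z of cup in the frame of saucepan between -0.005 and 0.045 m); the robot touches nothing.
It fails at once if a pan is tipped by more than 0.4 rad (angle between any of saucepan, milk_pan's own z axis and vertical above 0.4 rad).
It fails at once if the bowl, jar or mug is moved by more than 50 mm (distance of any of mixing_bowl, storage_jar, mug from where it was at the start of the episode above 0.05 m).
Of carton1, carton2, carton3, carton4 only 2 to 4 are there at a start; the rules pass over those that are not, and their reading is None.
At some moment in a run one of lid, carton1, carton2, carton3, carton4 may be knocked a few centimetres aside while the robot is not near it.
Once in a run the grip may slacken for a moment while it holds something.
It also fails if it takes over 210 s, if anything falls off the work surface, if the arm or the gripper's body presses on something with over 40 N, if the wrist force passes 120 N, or if a joint passes its speed limit or range.

## Working session

There is one attempt and no reset: what is moved stays moved. The work goes in short steps, Python scripts to look and compute and a shell command to move; the robot and the scene stay as the last step left them, time stands still between calls to the robot, and variables do not carry over. Pictures are saved under pics/ and viewed, at most 14 in all, crops included, and the job is handed in when it is done.

```bash
ls; mkdir -p pics; cat > h.py <<'E'
import numpy as np, cv2
from plant import sensors, viewer, order
def snap(name, out=None):
    info=viewer.camera_info(name); im,d=viewer.snapshot(name)
    im=np.ascontiguousarray(im)
    if out: cv2.imwrite('pics/'+out+'.png',im)
    return im,d,info
def cloud(d,info):
    K=np.array(info['K'],float);D=np.array(info['dist_coeffs'],float);T=np.array(info['T'])
    v,u=np.mgrid[0:d.shape[0],0:d.shape[1]]
    p=cv2.undistortPoints(np.stack([u,v],-1).reshape(-1,1,2).astype(np.float64),K,D).reshape(d.shape+(2,))
    P=np.stack([p[...,0]*d,-p[...,1]*d,-d],-1)
    W=P@T[:3,:3].T+T[:3,3]; W[d<=0]=np.nan
    return W
def st():
    s=sensors.state(); print('t',round(s['time'],2),'p',np.round(s['eef_pos'],4),'r',np.round(s['tcp_rot'],3),'f',np.round(s['ft_force'],1),'w',round(s['gripper_width'],4),'g',s['grasp_force'],'q7',round(s['q'][6],2)); return s
E
python3 - <<'E'
from h import *
s=st()
for n in('top','side'):
    im,d,i=snap(n,n+'0'); np.savez(n+'0.npz',im=im,d=d,W=cloud(d,i)); print(n,np.round(np.array(i['T']),3).tolist())
E
```

```text
pics
t 0.0 p [0.2424 0.602  0.1938] r [-3.139  0.     2.759] f [-0.3 -0.2  0.1] w 0.0856 g 0.0 q7 -0.05
top [[0.003, 0.998, -0.061, 0.418], [-1.0, 0.004, 0.01, 0.032], [0.01, 0.061, 0.998, 1.765], [0.0, 0.0, 0.0, 1.0]]
side [[-0.994, 0.057, -0.092, 0.366], [-0.107, -0.648, 0.754, 1.3], [-0.017, 0.76, 0.65, 1.281], [0.0, 0.0, 0.0, 1.0]]
```

View pics/top0.png

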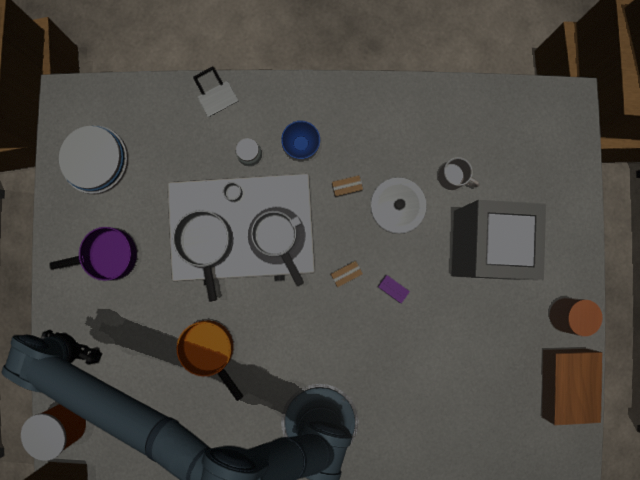

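View pics/side0.png

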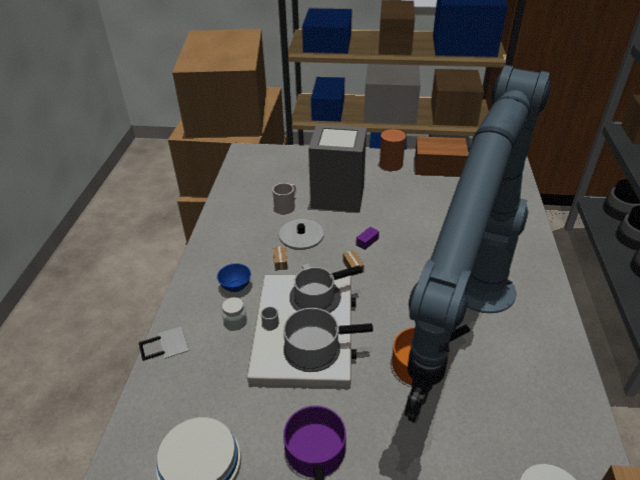

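Top view: saucepan at (204,240) with its handle end at (212,298), and milk pan at (274,233) with its handle end at (299,283). The cup is at (233,192), the lid at (398,205), and the bin at (510,240). Brown cartons are at (347,186) and (346,272). The look-alikes are a purple pan (108,253), an orange pan (205,348) and a purple carton (394,289).

I'll measure these and enlarge the area around the job.

```bash
python3 - <<'E'
from h import *
z=np.load('top0.npz'); im,W=z['im'],z['W']
b=im[130:320,150:430]; cv2.imwrite('pics/crop1.png',cv2.resize(b,None,fx=2.8,fy=2.8,interpolation=cv2.INTER_CUBIC))
def reg(n,u0,v0,u1,v1,zl,zh,rect=False,fill=False):
    w=W[v0:v1,u0:u1].reshape(-1,3); w=w[(w[:,2]>zl)&(w[:,2]<zh)]
    if len(w)<5: print(n,len(w));return
    r=cv2.minAreaRect((w[:,:2]*1000).astype(np.float32)); c=cv2.minEnclosingCircle((w[:,:2]*1000).astype(np.float32))
    print(n,len(w),'z',np.round(np.percentile(w[:,2],[5,50,95]),3),'rect',np.round(r[0]),np.round(r[1]),round(r[2],1),'circ',np.round(c[0]),round(c[1]))
print('counter',np.nanmedian(W[300:330,440:480],axis=(0,1)))
reg('hob',160,165,325,290,.035,.049)
reg('sauce rim',165,200,236,272,.118,.14)
reg('milk rim',240,195,312,262,.108,.13)
reg('s handle',195,270,225,310,.1,.14)
reg('m handle',282,256,312,295,.1,.14)
reg('cup',220,178,246,204,.085,.105)
reg('lid',365,172,432,240,.005,.025)
reg('knob',385,190,412,220,.035,.06)
reg('c A',325,170,368,200,.028,.045)
reg('c B',325,255,368,292,.028,.045)
reg('bin',440,190,560,290,.25,.28)
reg('bowl',275,115,325,165,.02,.2);reg('jar',230,130,265,170,.03,.2);reg('mug',440,150,485,195,.03,.2)
reg('opan',170,310,250,405,.05,.2); reg('ppan',45,220,145,285,.05,.2);reg('obox',540,345,605,430,.03,.3);reg('ocyl',560,295,606,340,.03,.3)
E
```

```text
counter [ 0.30504873 -0.40001414 -0.00060755]
hob 7483 z [0.038 0.044 0.048] rect [544. 226.] [294. 402.] 3.7 circ [550. 225.] 241
sauce rim 369 z [0.119 0.129 0.136] rect [515. 320.] [148. 146.] 50.7 circ [507. 318.] 83
milk rim 364 z [0.112 0.12  0.126] rect [524. 126.] [124. 124.] 78.2 circ [518. 116.] 74
s handle 247 z [0.112 0.12  0.126] rect [390. 296.] [84. 22.] 11.8 circ [389. 298.] 42
m handle 265 z [0.112 0.12  0.127] rect [432.  76.] [88. 23.] 29.0 circ [432.  77.] 44
cup 77 z [0.087 0.094 0.102] rect [644. 244.] [49. 48.] 43.7 circ [644. 244.] 25
lid 2502 z [0.006 0.013 0.02 ] rect [ 617. -222.] [194. 192.] 0.2 circ [ 617. -217.] 133
knob 81 z [0.037 0.046 0.052] rect [ 617. -221.] [26. 26.] 43.3 circ [ 617. -220.] 15
c A 417 z [0.03  0.036 0.042] rect [669. -74.] [43. 81.] 14.3 circ [669. -74.] 44
c B 387 z [0.03  0.036 0.042] rect [422. -73.] [40. 81.] 28.1 circ [422. -72.] 44
bin 5155 z [0.258 0.264 0.269] rect [ 506. -467.] [180. 192.] 87.0 circ [ 506. -467.] 129
bowl 670 z [0.022 0.04  0.059] rect [796.  59.] [110. 107.] 0.4 circ [796.  57.] 56
jar 541 z [0.042 0.073 0.081] rect [762. 204.] [68. 68.] 80.9 circ [762. 205.] 36
mug 490 z [0.033 0.07  0.093] rect [ 693. -384.] [107.  80.] 33.7 circ [ 697. -394.] 59
opan 753 z [0.055 0.072 0.084] rect [174. 310.] [232. 151.] 12.2 circ [174. 296.] 122
ppan 839 z [0.053 0.071 0.083] rect [481. 638.] [233. 151.] 77.7 circ [458. 642.] 124
obox 4083 z [0.048 0.098 0.105] rect [ 100. -718.] [205. 151.] 0.0 circ [ 101. -719.] 124
ocyl 1371 z [0.073 0.137 0.145] rect [ 301. -716.] [103. 100.] 52.8 circ [ 300. -718.] 53
```

View pics/crop1.png

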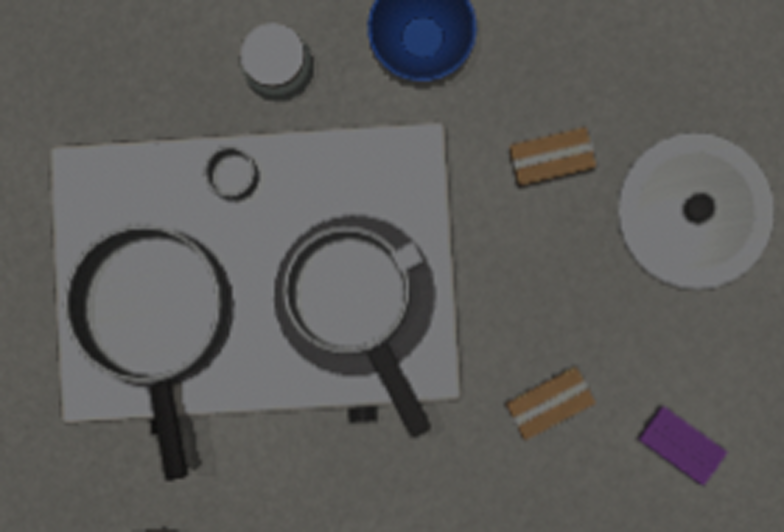

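The crop confirms the targets: two striped brown cartons, steel pans, cup and lid. The orange and purple items are look-alikes. Positions agree with the hob geometry and the given sizes. First I'll swing the saucepan handle round the left side, gripping at radius 130 mm.

```bash
cat >> h.py <<'E'
def go(x,y,z,yawdeg):
    s=st(); p=np.array(s['eef_pos']); psi=s['tcp_rot'][2]; d=np.array([x,y,z])-p
    tx=np.array([np.cos(psi),np.sin(psi)]); ty=np.array([np.sin(psi),-np.cos(psi)])
    a=-(yawdeg-np.degrees(psi)); a=(a+180)%360-180
    print('rows: x %.3f y %.3f z %.3f turn %.3f'%(d[:2]@tx,d[:2]@ty,-d[2],a/90))
E
python3 - <<'E'
from h import *
go(.388,.294,.194,191.5)
print([(round(.13*(np.cos(t)-1),4),round(.13*np.sin(t),4),round(np.degrees(t)/90,4)) for t in np.radians(np.arange(1,13)*5.23)])
E
```

```text
t 0.1 p [0.2424 0.6021 0.1939] r [-3.139  0.     2.759] f [ 0.1 -0.6 -0.3] w 0.0854 g 0.0 q7 -0.05
rows: x -0.250 y -0.231 z -0.000 turn -0.371
[(np.float64(-0.0005), np.float64(0.0119), np.float64(0.0581)), (np.float64(-0.0022), np.float64(0.0236), np.float64(0.1162)), (np.float64(-0.0048), np.float64(0.0352), np.float64(0.1743)), (np.float64(-0.0086), np.float64(0.0464), np.float64(0.2324)), (np.float64(-0.0133), np.float64(0.0573), np.float64(0.2906)), (np.float64(-0.019), np.float64(0.0677), np.float64(0.3487)), (np.float64(-0.0256), np.float64(0.0775), np.float64(0.4068)), (np.float64(-0.0331), np.float64(0.0867), np.float64(0.4649)), (np.float64(-0.0415), np.float64(0.0952), np.float64(0.523)), (np.float64(-0.0505), np.float64(0.1029), np.float64(0.5811)), (np.float64(-0.0602), np.float64(0.1097), np.float64(0.6392)), (np.float64(-0.0705), np.float64(0.1156), np.float64(0.6973))]
```

```bash
python3 -m inch '[[0.4,-0.25,-0.231,0,-0.371],[0.4,-0.25,-0.231,0,-0.371],[0.4,-0.25,-0.231,0,-0.371],[0.4,-0.25,-0.231,0,-0.371],[0.4,-0.25,-0.231,0,-0.371],[0.4,-0.25,-0.231,0,-0.371],[0.4,-0.25,-0.231,0,-0.371],[0.4,-0.25,-0.231,0,-0.371],[0.4,-0.25,-0.231,0,-0.371],[0.4,-0.25,-0.231,0,-0.371]]' 60
python3 - <<'E'
from h import *
go(.388,.294,.094,191.5)
im,d,i=snap('wrist','w1'); W=cloud(d,i)
m=(np.abs(W[...,2]-.121)<.012)&(W[...,0]<.43)&(W[...,1]>.2)&(W[...,1]<.4)&(im.max(2)<70)
w=W[m]; print(len(w), cv2.minAreaRect((w[:,:2]*1000).astype(np.float32)), np.median(w[:,2]))
E
```

```text
time: 1.1
eef_pos: [0.3875, 0.2966, 0.195]
tcp_rot: [3.141, -0.001, -2.94]
ft_force: [-0.0, -0.9, -1.1]
gripper_width: 0.0594
grasp_force: 0.0
t 1.1 p [0.3875 0.2966 0.195 ] r [ 3.141e+00 -1.000e-03 -2.940e+00] f [-0.  -0.9 -1.1] w 0.0594 g 0.0 q7 1.05
rows: x -0.000 y -0.003 z 0.101 turn 0.001
2745 ((389.9651794433594, 296.8019104003906), (84.46240234375, 21.686058044433594), 10.948922157287598) 0.11978888174534802
```

```bash
python3 -m inch '[[0.2,0,0,0.03,0],[0.2,0,0,0.06,0],[0.2,0,0,0.09,0],[0.2,0,0,0.101,0],[0.2,0,0,0.101,0],[0.2,0,0,0.101,0],[-1,0,0,0.101,0],[-1,0,0,0.101,0],[-1,0,0,0.101,0],[-1,0,0,0.101,0],[-1,0,0,0.101,0],[-1,0,0,0.101,0]]' 60
```

```text
time: 2.35
eef_pos: [0.3884, 0.2953, 0.0942]
tcp_rot: [3.142, 0.0, -2.942]
ft_force: [-0.5, -0.0, 0.5]
gripper_width: -0.0
grasp_force: 0.0
```

```bash
python3 - <<'E'
from h import *
im,d,i=snap('wrist'); a=im
b,d2,i2=snap('side'); b=b[280:420,260:447]
cv2.imwrite('pics/a2.png',np.hstack([cv2.resize(a,(400,300)),cv2.resize(b,(400,300))]))
E
```

```text
(no output)
```

View pics/a2.png

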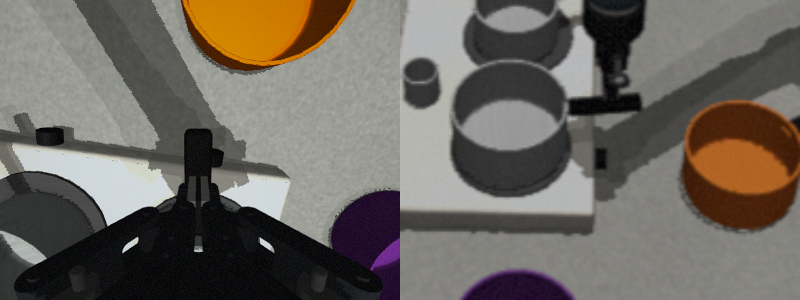

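The wrist view (left half) shows the fingers over the handle around (198,160). The side view (right half) has the gripper at the handle. The opening reads 0, so I'll check the geometry in depth before moving.

```bash
python3 - <<'E'
from h import *
st()
im,d,i=snap('wrist'); W=cloud(d,i)
c=im[180:420,200:440]; cv2.imwrite('pics/a3.png',cv2.resize(np.clip(c*2.0,0,255).astype(np.uint8),None,fx=2.5,fy=2.5))
m=(np.abs(W[...,2]-.119)<.012)&(W[...,0]<.44)&(W[...,0]>.33)&(W[...,1]>.24)&(W[...,1]<.35)
w=W[m]; print(len(w), cv2.minAreaRect((w[:,:2]*1000).astype(np.float32)))
for v in range(250,420,20): print(v,[tuple(np.round(W[v,u]*1000)) for u in (305,317,330)])
E
```

```text
t 2.45 p [0.3884 0.2953 0.0942] r [-3.142 -0.    -2.942] f [-0.8  0.4  0.1] w -0.0004 g 0.0 q7 1.07
3535 ((393.8408508300781, 297.2734069824219), (93.9360122680664, 22.06612205505371), 10.321297645568848)
250 [(np.float64(369.0), np.float64(287.0), np.float64(120.0)), (np.float64(367.0), np.float64(293.0), np.float64(121.0)), (np.float64(366.0), np.float64(299.0), np.float64(120.0))]
270 [(np.float64(379.0), np.float64(289.0), np.float64(120.0)), (np.float64(378.0), np.float64(295.0), np.float64(120.0)), (np.float64(377.0), np.float64(301.0), np.float64(120.0))]
290 [(np.float64(379.0), np.float64(290.0), np.float64(141.0)), (np.float64(378.0), np.float64(295.0), np.float64(142.0)), (np.float64(377.0), np.float64(300.0), np.float64(142.0))]
310 [(np.float64(378.0), np.float64(290.0), np.float64(160.0)), (np.float64(377.0), np.float64(295.0), np.float64(160.0)), (np.float64(377.0), np.float64(300.0), np.float64(159.0))]
330 [(np.float64(378.0), np.float64(291.0), np.float64(174.0)), (np.float64(381.0), np.float64(296.0), np.float64(167.0)), (np.float64(376.0), np.float64(299.0), np.float64(174.0))]
350 [(np.float64(376.0), np.float64(291.0), np.float64(187.0)), (np.float64(389.0), np.float64(297.0), np.float64(167.0)), (np.float64(376.0), np.float64(298.0), np.float64(186.0))]
370 [(np.float64(381.0), np.float64(292.0), np.float64(189.0)), (np.float64(399.0), np.float64(299.0), np.float64(166.0)), (np.float64(376.0), np.float64(298.0), np.float64(194.0))]
390 [(np.float64(396.0), np.float64(295.0), np.float64(180.0)), (np.float64(441.0), np.float64(308.0), np.float64(128.0)), (np.float64(383.0), np.float64(300.0), np.float64(194.0))]
410 [(np.float64(379.0), np.float64(292.0), np.float64(207.0)), (np.float64(378.0), np.float64(295.0), np.float64(207.0)), (np.float64(378.0), np.float64(298.0), np.float64(207.0))]
```

View pics/a3.png

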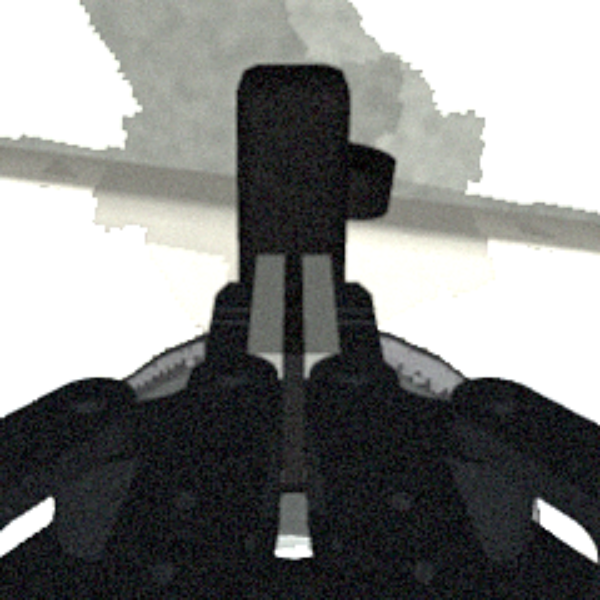

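The pads appear shut above the handle, with the handle still visible just past their tips. I'll find the height where the pads end.

```bash
python3 - <<'E'
from h import *
im,d,i=snap('wrist'); W=cloud(d,i)
for v in range(268,300,2): print(v,[tuple(int(k) for k in np.round(W[v,u]*1000)) for u in (295,306,317,328,340)], im[v,306].tolist())
E
```

```text
268 [(380, 284, 118), (377, 289, 121), (376, 295, 120), (375, 300, 120), (406, 318, 39)] [13, 10, 9]
270 [(381, 284, 118), (379, 290, 119), (377, 295, 121), (376, 300, 120), (406, 318, 41)] [20, 20, 19]
272 [(382, 285, 117), (380, 290, 120), (378, 295, 120), (377, 300, 121), (407, 318, 43)] [16, 24, 16]
274 [(384, 285, 116), (381, 290, 120), (380, 295, 119), (378, 301, 120), (409, 319, 42)] [20, 17, 13]
276 [(384, 285, 117), (382, 290, 120), (380, 295, 121), (379, 301, 121), (410, 319, 43)] [19, 27, 19]
278 [(385, 285, 118), (382, 290, 121), (382, 296, 120), (380, 301, 121), (412, 319, 44)] [9, 10, 12]
280 [(386, 285, 117), (384, 291, 120), (383, 296, 120), (382, 301, 120), (413, 320, 44)] [0, 4, 0]
282 [(387, 286, 117), (378, 290, 134), (378, 295, 134), (377, 300, 133), (415, 320, 44)] [48, 49, 46]
284 [(389, 286, 117), (378, 290, 136), (378, 295, 136), (376, 300, 137), (416, 320, 45)] [51, 53, 50]
286 [(390, 286, 117), (379, 290, 138), (378, 295, 138), (376, 299, 139), (418, 321, 44)] [53, 53, 53]
288 [(391, 286, 117), (378, 290, 141), (377, 295, 142), (376, 299, 141), (419, 321, 44)] [52, 56, 55]
290 [(392, 286, 117), (379, 290, 142), (378, 295, 141), (377, 299, 142), (421, 321, 43)] [53, 55, 56]
292 [(383, 286, 137), (379, 290, 144), (377, 295, 145), (377, 299, 144), (379, 306, 136)] [49, 54, 52]
294 [(383, 286, 139), (378, 290, 146), (378, 295, 146), (377, 299, 145), (379, 305, 139)] [54, 53, 55]
296 [(384, 286, 139), (379, 290, 147), (377, 295, 148), (376, 299, 149), (380, 306, 139)] [56, 57, 57]
298 [(383, 286, 142), (379, 291, 149), (377, 295, 151), (377, 299, 150), (380, 305, 141)] [47, 50, 50]
```

Per the wrist depth, the pads end at about z = 133 mm while the reported TCP is at 94 mm, so the real fingertips sit about 39 mm above the reading. A tip at a reported 55 mm still clears the hob either way. I'll open, go down 39 mm and close.

```bash
python3 -m inch '[[0.2,0,0,0,0],[0.2,0,0,0,0],[0.2,0,0,0,0],[0.2,0,0,0,0],[0.2,0,0,0.015,0],[0.2,0,0,0.03,0],[0.2,0,0,0.039,0],[0.2,0,0,0.039,0],[0.2,0,0,0.039,0]]' 60
python3 -m inch '[[-1,0,0,0,0],[-1,0,0,0,0],[-1,0,0,0,0],[-1,0,0,0,0],[-1,0,0,0,0],[-1,0,0,0,0],[-1,0,0,0,0]]' 60
```

```text
time: 3.45
eef_pos: [0.3885, 0.2954, 0.0553]
tcp_rot: [-3.142, -0.0, -2.942]
ft_force: [0.1, -0.1, -0.4]
gripper_width: 0.0513
grasp_force: 0.0
time: 4.15
eef_pos: [0.389, 0.2956, 0.0561]
tcp_rot: [3.141, 0.001, -2.942]
ft_force: [-1.4, -0.9, 5.8]
gripper_width: 0.0214
grasp_force: 59.6
```

Gripped (21.4 mm). From now on, real tip = reported z + 39 mm. I'll swing clockwise about the pan axis in three arcs.

```bash
R='see typed rows'; python3 -m inch '[[-1,-0.0005,0.012,0,0.058],[-1,-0.002,0.0235,0,0.116],[-1,-0.005,0.035,0,0.174],[-1,-0.0085,0.046,0,0.232],[-1,-0.013,0.057,0,0.29],[-1,-0.019,0.067,0,0.349],[-1,-0.025,0.077,0,0.407],[-1,-0.033,0.086,0,0.465],[-1,-0.041,0.094,0,0.523],[-1,-0.05,0.102,0,0.581],[-1,-0.06,0.109,0,0.639],[-1,-0.07,0.115,0,0.697]]' 60
python3 -m inch '[[-1,-0.0005,0.012,0,0.058],[-1,-0.002,0.0235,0,0.116],[-1,-0.005,0.035,0,0.174],[-1,-0.0085,0.046,0,0.232],[-1,-0.013,0.057,0,0.29],[-1,-0.019,0.067,0,0.349],[-1,-0.025,0.077,0,0.407],[-1,-0.033,0.086,0,0.465],[-1,-0.041,0.094,0,0.523],[-1,-0.05,0.102,0,0.581],[-1,-0.06,0.109,0,0.639],[-1,-0.07,0.115,0,0.697]]' 60
python3 -m inch '[[-1,-0.0005,0.012,0,0.058],[-1,-0.002,0.0235,0,0.116],[-1,-0.005,0.035,0,0.174],[-1,-0.0085,0.046,0,0.232],[-1,-0.013,0.057,0,0.29],[-1,-0.019,0.067,0,0.349],[-1,-0.025,0.077,0,0.407],[-1,-0.033,0.086,0,0.465],[-1,-0.041,0.094,0,0.523],[-1,-0.05,0.102,0,0.581],[-1,-0.06,0.109,0,0.639],[-1,-0.07,0.115,0,0.697]]' 60
python3 - <<'E'
from h import *
go(.515+.128*np.cos(.06),.320+.128*np.sin(.06),.055,3.5)
E
```

```text
time: 5.35
eef_pos: [0.4305, 0.4226, 0.0559]
tcp_rot: [-3.136, -0.004, 2.243]
ft_force: [-7.1, -2.2, 10.2]
gripper_width: 0.0211
grasp_force: 60.4
time: 6.55
eef_pos: [0.5672, 0.443, 0.0562]
tcp_rot: [-3.14, -0.004, 1.151]
ft_force: [-1.4, 2.3, 4.4]
gripper_width: 0.0213
grasp_force: 59.4
time: 7.75
eef_pos: [0.6456, 0.3305, 0.0563]
tcp_rot: [-3.139, -0.003, 0.055]
ft_force: [-0.4, 1.2, 2.3]
gripper_width: 0.0211
grasp_force: 60.9
t 7.75 p [0.6456 0.3305 0.0563] r [-3.139e+00 -3.000e-03  5.500e-02] f [-0.4  1.2  2.3] w 0.0211 g 60.92888116836548 q7 -1.63
rows: x -0.003 y 0.003 z 0.001 turn -0.004
```

```bash
python3 -m inch '[[0,0,0,0,0],[0,0,0,0,0],[0,0,0,0,0],[0,0,0,0,0],[0,0,0,-0.04,0],[0,0,0,-0.08,0],[0.5,0,0,-0.12,0],[0.5,0,0.04,-0.12,0],[0.5,0,0.086,-0.12,0],[0.5,0,0.086,-0.12,0],[0.5,0,0.086,-0.12,0]]' 60
python3 - <<'E'
from h import *
for n in ('wrist','top'):
    im,d,i=snap(n); W=cloud(d,i)
    m=(np.abs(W[...,2]-.093)<.011)&(np.hypot(W[...,0]-.644,W[...,1]-.244)<.04)
    w=(W[m][:,:2]*1000).astype(np.float32); print(n,len(w), len(w)>5 and (cv2.minEnclosingCircle(w),cv2.minAreaRect(w)[:2]))
    m=(np.abs(W[...,2]-.121)<.012)&(W[...,0]>.6)&(W[...,1]>.28)&(W[...,1]<.4)
    w=(W[m][:,:2]*1000).astype(np.float32); print('handle',len(w), len(w)>5 and cv2.minAreaRect(w))
go(.644,.244,.021,3.5)
E
```

```text
time: 8.85
eef_pos: [0.6495, 0.2401, 0.1756]
tcp_rot: [-3.141, -0.0, 0.053]
ft_force: [0.9, 1.1, -0.5]
gripper_width: 0.0639
grasp_force: 0.0
wrist 1047 (((646.502685546875, 244.7479705810547), 24.95427894592285), ((646.6178588867188, 244.63096618652344), (49.156776428222656, 49.202857971191406)))
handle 3679 ((643.379638671875, 329.06939697265625), (87.15304565429688, 22.483428955078125), 1.9441823959350586)
top 47 (((642.3225708007812, 242.7207489013672), 24.398441314697266), ((633.95068359375, 239.2317352294922), (27.17876434326172, 48.678428649902344)))
handle 0 False
t 8.95 p [0.6487 0.2445 0.1748] r [-3.14e+00  1.00e-03  5.90e-02] f [-0.2  0.9 -0. ] w 0.0641 g 0.0 q7 -1.57
rows: x -0.005 y 0.000 z 0.154 turn -0.001
```

```bash
python3 -m inch '[[0.5,-0.002,0,0.04,0],[0.5,-0.002,0,0.08,0],[0.5,-0.002,0,0.12,0],[0.5,-0.002,0,0.154,0],[0.5,-0.002,0,0.154,0],[-1,-0.002,0,0.154,0],[-1,-0.002,0,0.154,0],[-1,-0.002,0,0.154,0],[-1,-0.002,0,0.154,0],[-1,-0.002,0,0.154,0]]' 40
python3 - <<'E'
from h import *
im,d,i=snap('top'); W=cloud(d,i)
m=(np.abs(W[...,2]-.128)<.012)&(W[...,0]<.55)&(W[...,1]>.22)&(W[...,1]<.42)
w=(W[m][:,:2]*1000).astype(np.float32); print('rim',len(w), cv2.minAreaRect(w))
E
```

```text
time: 9.95
eef_pos: [0.6479, 0.2428, 0.0224]
tcp_rot: [-3.141, -0.002, 0.057]
ft_force: [-0.4, -0.2, -1.1]
gripper_width: 0.0497
grasp_force: 41.5
rim 140 ((498.66314697265625, 326.64923095703125), (150.2068634033203, 88.74922180175781), 84.49049377441406)
```

```bash
python3 - <<'E'
from h import *
go(.516,.321,.132,3.5)
E
python3 -m inch '[[-1,0,0,-0.04,0],[-1,0,0,-0.08,0],[-1,0,0,-0.12,0],[-1,0,0,-0.12,0]]' 40
python3 -m inch '[[-1,-0.04,-0.025,0,0],[-1,-0.08,-0.05,0,0],[-1,-0.127,-0.085,0,0],[-1,-0.127,-0.085,0,0],[-1,-0.127,-0.085,0.04,0],[-1,-0.127,-0.085,0.08,0],[-1,-0.127,-0.085,0.1,0],[-1,-0.127,-0.085,0.107,0],[-1,-0.127,-0.085,0.107,0]]' 40
```

```text
t 10.0 p [0.6476 0.2428 0.0221] r [-3.141e+00 -1.000e-03  5.700e-02] f [-0.8  0.4 -0.4] w 0.0499 g 41.497445963323116 q7 -1.49
rows: x -0.127 y -0.086 z -0.110 turn -0.003
time: 10.4
eef_pos: [0.6526, 0.2429, 0.1492]
tcp_rot: [-3.138, -0.013, 0.056]
ft_force: [1.7, -0.5, -1.1]
gripper_width: 0.0494
grasp_force: 42.1
time: 11.3
eef_pos: [0.5152, 0.3194, 0.0337]
tcp_rot: [3.141, 0.001, 0.056]
ft_force: [0.1, 0.4, -1.1]
gripper_width: 0.0497
grasp_force: 42.0
```

```bash
python3 -m inch '[[0.5,0,0,0,0],[0.5,0,0,0,0],[0.5,0,0,0,0],[0.5,0,0,0,0],[0.5,0,0,-0.04,0],[0.5,0,0,-0.08,0],[0.5,0,0,-0.12,0],[0.5,0,0,-0.14,0],[0.5,0,0,-0.14,0]]' 40
python3 - <<'E'
from h import *
go(.428,.073,.16,29)
im,d,i=snap('wrist'); W=cloud(d,i)
m=(np.abs(W[...,2]-.103)<.011)&(np.hypot(W[...,0]-.515,W[...,1]-.321)<.06)
w=(W[m][:,:2]*1000).astype(np.float32); print('cup',len(w), len(w)>5 and cv2.minEnclosingCircle(w))
E
```

```text
time: 12.2
eef_pos: [0.5185, 0.3214, 0.1784]
tcp_rot: [-3.137, -0.007, 0.057]
ft_force: [-0.4, -0.3, 0.1]
gripper_width: 0.0643
grasp_force: 0.0
t 12.2 p [0.5185 0.3214 0.1784] r [-3.137 -0.007  0.057] f [-0.4 -0.3  0.1] w 0.0643 g 0.0 q7 -1.79
rows: x -0.104 y 0.243 z 0.018 turn -0.286
cup 1140 ((516.6820068359375, 321.7353820800781), 24.98101043701172)
```

Cup upright in the saucepan at (517,322). On to the milk pan handle.

```bash
python3 -m inch '[[0.4,-0.02,0.045,0,-0.05],[0.4,-0.04,0.09,0,-0.1],[0.4,-0.06,0.135,0.005,-0.15],[0.4,-0.08,0.18,0.01,-0.2],[0.4,-0.104,0.225,0.018,-0.25],[0.4,-0.104,0.243,0.018,-0.286],[0.4,-0.104,0.243,0.018,-0.286],[0.4,-0.104,0.243,0.018,-0.286]]' 60
python3 - <<'E'
from h import *
im,d,i=snap('wrist'); W=cloud(d,i)
m=(np.abs(W[...,2]-.117)<.014)&(W[...,0]<.48)&(W[...,0]>.33)&(W[...,1]<.12)&(W[...,1]>.02)&(im.max(2)<70)
w=W[m]; r=cv2.minAreaRect((w[:,:2]*1000).astype(np.float32)); print(len(w),r,np.median(w[:,2]))
go(.428,.073,.055,29)
E
```

```text
time: 13.05
eef_pos: [0.425, 0.0722, 0.1556]
tcp_rot: [-3.141, 0.0, 0.505]
ft_force: [1.3, 1.3, -0.1]
gripper_width: 0.0596
grasp_force: 0.0
4328 ((437.9154968261719, 80.70482635498047), (102.47618103027344, 29.432809829711914), 33.399471282958984) 0.11993979110540907
t 13.1 p [0.4255 0.0728 0.156 ] r [3.141 0.    0.507] f [ 0.3 -0.2  0. ] w 0.06 g 0.0 q7 -1.38
rows: x 0.002 y 0.001 z 0.101 turn 0.001
```

```bash
python3 -m inch '[[0.4,0.002,0,0.04,0],[0.4,0.002,0,0.08,0],[0.4,0.002,0,0.101,0],[0.4,0.002,0,0.101,0],[0.4,0.002,0,0.101,0],[-1,0.002,0,0.101,0],[-1,0.002,0,0.101,0],[-1,0.002,0,0.101,0],[-1,0.002,0,0.101,0],[-1,0.002,0,0.101,0],[-1,0.002,0,0.101,0]]' 60
python3 - <<'E'
from h import *
s=st();p=s['eef_pos'];R=np.hypot(.524-p[0],.126-p[1]);print(R,np.degrees(np.arctan2(.126-p[1],.524-p[0])))
print([(round(.11*(1-np.cos(t)),4),round(.11*np.sin(t),4),round(-np.degrees(t)/90,4)) for t in np.radians(np.arange(1,13)*5.2)])
E
```

```text
time: 14.2
eef_pos: [0.4284, 0.0732, 0.0562]
tcp_rot: [-3.141, -0.002, 0.506]
ft_force: [-0.8, 0.1, 6.9]
gripper_width: 0.0207
grasp_force: 59.7
t 14.2 p [0.4284 0.0732 0.0562] r [-3.141e+00 -2.000e-03  5.060e-01] f [-0.8  0.1  6.9] w 0.0207 g 59.672380685806274 q7 -0.95
0.10920910912014041 28.931293584760372
[(np.float64(0.0005), np.float64(0.01), np.float64(-0.0578)), (np.float64(0.0018), np.float64(0.0199), np.float64(-0.1156)), (np.float64(0.0041), np.float64(0.0296), np.float64(-0.1733)), (np.float64(0.0072), np.float64(0.0391), np.float64(-0.2311)), (np.float64(0.0111), np.float64(0.0482), np.float64(-0.2889)), (np.float64(0.0159), np.float64(0.057), np.float64(-0.3467)), (np.float64(0.0215), np.float64(0.0653), np.float64(-0.4044)), (np.float64(0.0277), np.float64(0.073), np.float64(-0.4622)), (np.float64(0.0347), np.float64(0.0802), np.float64(-0.52)), (np.float64(0.0423), np.float64(0.0867), np.float64(-0.5778)), (np.float64(0.0504), np.float64(0.0925), np.float64(-0.6356)), (np.float64(0.059), np.float64(0.0975), np.float64(-0.6933))]
```

```bash
python3 -m inch '[[-1,0.0005,0.01,0,-0.058],[-1,0.002,0.02,0,-0.116],[-1,0.004,0.0295,0,-0.173],[-1,0.007,0.039,0,-0.231],[-1,0.011,0.048,0,-0.289],[-1,0.016,0.0565,0,-0.347],[-1,0.0215,0.065,0,-0.404],[-1,0.0275,0.0725,0,-0.462],[-1,0.0345,0.08,0,-0.52],[-1,0.042,0.086,0,-0.578],[-1,0.05,0.092,0,-0.636],[-1,0.0585,0.097,0,-0.693]]' 60
python3 -m inch '[[-1,0.0005,0.01,0,-0.058],[-1,0.002,0.02,0,-0.116],[-1,0.004,0.0295,0,-0.173],[-1,0.007,0.039,0,-0.231],[-1,0.011,0.048,0,-0.289],[-1,0.016,0.0565,0,-0.347],[-1,0.0215,0.065,0,-0.404],[-1,0.0275,0.0725,0,-0.462],[-1,0.0345,0.08,0,-0.52],[-1,0.042,0.086,0,-0.578],[-1,0.05,0.092,0,-0.636],[-1,0.0585,0.097,0,-0.693]]' 60
python3 -m inch '[[-1,0.0005,0.01,0,-0.058],[-1,0.002,0.02,0,-0.116],[-1,0.004,0.0295,0,-0.173],[-1,0.007,0.039,0,-0.231],[-1,0.011,0.048,0,-0.289],[-1,0.016,0.0565,0,-0.335],[-1,0.016,0.0565,0,-0.335]]' 60
```

```text
time: 15.4
eef_pos: [0.5232, 0.0152, 0.0558]
tcp_rot: [-3.136, -0.001, 1.599]
ft_force: [-5.7, -2.6, 9.0]
gripper_width: 0.021
grasp_force: 60.2
time: 16.6
eef_pos: [0.6226, 0.0741, 0.0566]
tcp_rot: [-3.14, 0.004, 2.685]
ft_force: [0.1, -3.0, 4.2]
gripper_width: 0.0214
grasp_force: 59.4
time: 17.3
eef_pos: [0.6333, 0.1355, 0.0566]
tcp_rot: [3.141, 0.003, -3.072]
ft_force: [1.2, 0.1, 4.9]
gripper_width: 0.0212
grasp_force: 59.5
```

```bash
python3 -m inch '[[0,0,0,0,0],[0,0,0,0,0],[0,0,0,0,0],[0,0,0,0,0],[0,0,0,-0.04,0],[0,0,0,-0.08,0],[0.2,0,0,-0.11,0],[0.2,0,0,-0.11,0]]' 60
python3 - <<'E'
from h import *
im,d,i=snap('top','top2'); W=cloud(d,i); np.savez('top2.npz',im=im,W=W)
def reg(n,x,y,r,zl,zh):
    m=(np.hypot(W[...,0]-x,W[...,1]-y)<r)&(W[...,2]>zl)&(W[...,2]<zh); w=W[m]
    if len(w)<5: print(n,len(w));return
    q=cv2.minAreaRect((w[:,:2]*1000).astype(np.float32)); print(n,len(w),np.round(q[0]),np.round(q[1]),round(q[2],1))
reg('knob',.617,-.221,.06,.03,.06); reg('A',.669,-.074,.1,.027,.046); reg('B',.422,-.073,.1,.027,.046); reg('milk',.524,.126,.07,.111,.13); reg('sauce',.515,.32,.08,.119,.14)
go(.617,-.220,.1,90)
E
```

```text
time: 18.1
eef_pos: [0.636, 0.1353, 0.1713]
tcp_rot: [3.139, 0.011, -3.074]
ft_force: [0.9, -0.5, -0.4]
gripper_width: 0.0512
grasp_force: 0.0
knob 86 [ 622. -229.] [27. 45.] 29.4
A 427 [669. -74.] [43. 81.] 13.9
B 429 [421. -72.] [197.  68.] 88.7
milk 56 [525.  80.] [87. 20.] 9.6
sauce 337 [516. 325.] [148. 146.] 59.4
t 18.15 p [0.634  0.1351 0.1684] r [ 3.14   0.006 -3.074] f [-0.  -0.4 -0.6] w 0.051 g 0.0 q7 1.48
rows: x 0.041 y -0.353 z 0.068 turn 1.043
```

View pics/top2.png

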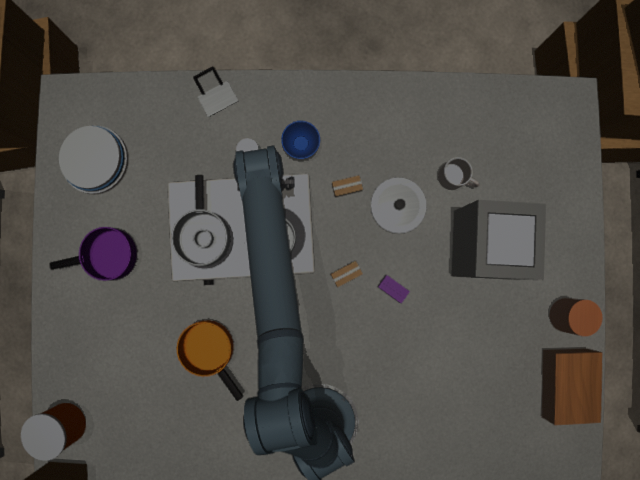

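Nothing has shifted: the knob is still at (399,204), the cartons at (347,186) and (346,272), and the saucepan handle points back with the cup inside at (204,240). Next is the lid.

```bash
python3 -m inch '[[0.2,0.004,-0.035,0,0.095],[0.2,0.008,-0.07,0,0.19],[0.2,0.012,-0.105,0,0.285],[0.2,0.016,-0.14,0,0.38],[0.2,0.02,-0.175,0,0.475],[0.2,0.024,-0.21,0.01,0.57],[0.2,0.028,-0.245,0.02,0.665],[0.2,0.032,-0.28,0.03,0.76],[0.2,0.036,-0.315,0.04,0.855],[0.2,0.041,-0.353,0.05,0.95],[0.2,0.041,-0.353,0.06,1.043],[0.2,0.041,-0.353,0.068,1.043]]' 60
python3 - <<'E'
from h import *
im,d,i=snap('wrist'); W=cloud(d,i)
for zl,zh,r in ((.032,.06,.03),(.002,.025,.12)):
    m=(np.abs(W[...,2]-(zl+zh)/2)<(zh-zl)/2)&(np.hypot(W[...,0]-.617,W[...,1]+.22)<r)
    w=(W[m][:,:2]*1000).astype(np.float32); print(len(w),cv2.minEnclosingCircle(w),cv2.minAreaRect(w), np.percentile(W[m][:,2],[5,95]))
go(.617,-.220,-.02,90)
E
```

```text
refused, turn out of range in row 11
Traceback (most recent call last):
IndexError: index -1 is out of bounds for axis 0 with size 0
```

```bash
python3 -m inch '[[0.2,0.004,-0.035,0,0.09],[0.2,0.008,-0.07,0,0.18],[0.2,0.012,-0.105,0,0.27],[0.2,0.016,-0.14,0,0.36],[0.2,0.02,-0.175,0,0.45],[0.2,0.024,-0.21,0.01,0.54],[0.2,0.028,-0.245,0.02,0.63],[0.2,0.032,-0.28,0.03,0.72],[0.2,0.036,-0.315,0.04,0.81],[0.2,0.041,-0.353,0.05,0.9],[0.2,0.041,-0.353,0.06,1],[0.2,0.041,-0.353,0.068,1]]' 60
python3 - <<'E'
from h import *
im,d,i=snap('wrist'); W=cloud(d,i)
for zl,zh,r in ((.032,.06,.03),(.002,.025,.12)):
    m=(np.abs(W[...,2]-(zl+zh)/2)<(zh-zl)/2)&(np.hypot(W[...,0]-.617,W[...,1]+.22)<r)
    w=(W[m][:,:2]*1000).astype(np.float32); print(len(w),len(w)>5 and (cv2.minEnclosingCircle(w),cv2.minAreaRect(w), np.percentile(W[m][:,2],[5,95])))
go(.617,-.220,-.02,94)
E
```

```text
time: 19.4
eef_pos: [0.612, -0.2219, 0.0943]
tcp_rot: [-3.137, -0.0, 1.635]
ft_force: [-0.1, 1.2, -0.3]
gripper_width: 0.0514
grasp_force: 0.0
1335 (((617.8499755859375, -220.9105224609375), 14.87222671508789), ((617.6547241210938, -220.50108337402344), (29.200454711914062, 28.49586296081543), 34.220130920410156), array([0.03752683, 0.04602251]))
27503 (((622.407958984375, -201.46067810058594), 100.62987518310547), ((615.7630615234375, -211.26171875), (159.9276580810547, 180.38356018066406), 15.138570785522461), array([0.01030146, 0.01552392]))
t 19.45 p [ 0.612  -0.2192  0.0929] r [-3.135e+00 -2.000e-03  1.640e+00] f [ 0.3  0.6 -1.4] w 0.051 g 0.0 q7 0.67
rows: x -0.001 y 0.005 z 0.113 turn -0.000
```

```bash
python3 -m inch '[[0.2,-0.002,0.0055,0.04,0],[0.2,-0.002,0.0055,0.08,0],[0.2,-0.002,0.0055,0.1,0],[0.2,-0.002,0.0055,0.105,0],[0.2,-0.002,0.0055,0.11,0],[0.2,-0.002,0.0055,0.112,0],[0.2,-0.002,0.0055,0.112,0]]' 80
python3 -m inch '[[-1,0,0,0,0],[-1,0,0,0,0],[-1,0,0,0,0],[-1,0,0,0,0],[-1,0,0,0,0],[-1,0,0,0,0]]' 80
```

```text
time: 20.15
eef_pos: [0.6217, -0.2224, -0.0133]
tcp_rot: [3.139, 0.001, 1.639]
ft_force: [0.3, 0.1, -0.5]
gripper_width: 0.0514
grasp_force: 0.0
time: 20.75
eef_pos: [0.6211, -0.2224, -0.0131]
tcp_rot: [3.14, 0.0, 1.639]
ft_force: [-1.7, 1.4, 6.3]
gripper_width: 0.0276
grasp_force: 78.4
```

```bash
python3 -m inch '[[-1,0,0,-0.02,0],[-1,0,0,-0.05,0],[-1,0,0,-0.09,0],[-1,0,0,-0.13,0],[-1,0,0,-0.17,0],[-1,0,0,-0.2,0],[-1,0,0,-0.2,0],[-1,0,0,-0.2,0]]' 80
python3 - <<'E'
from h import *
from scipy.optimize import least_squares
st()
for n in ('top','side'):
    im,d,i=snap(n); W=cloud(d,i)
    R=np.hypot(W[...,0]-.516,W[...,1]-.322)
    m=(np.abs(W[...,2]-.129)<.008)&(R>.055)&(R<.09)&~((W[...,0]>.57)&(np.abs(W[...,1]-.328)<.03))
    w=W[m]; f=lambda p:np.hypot(w[:,0]-p[0],w[:,1]-p[1])-p[2]
    r=least_squares(f,[.516,.322,.073],loss='soft_l1',f_scale=.002); print(n,len(w),r.x,np.std(f(r.x)),np.median(w[:,2]))
    m=(np.hypot(W[...,0]-.621,W[...,1]+.222)<.09)&(W[...,2]>.15)&(W[...,2]<.21)
    w=W[m]; print('lid',len(w),cv2.minAreaRect((w[:,:2]*1000).astype(np.float32)),np.median(w[:,2]))
E
```

```text
time: 21.55
eef_pos: [0.6204, -0.2218, 0.1859]
tcp_rot: [3.14, -0.0, 1.639]
ft_force: [-0.5, -0.2, -2.4]
gripper_width: 0.0278
grasp_force: 79.2
t 21.55 p [ 0.6204 -0.2218  0.1859] r [ 3.14  -0.     1.639] f [-0.5 -0.2 -2.4] w 0.0278 g 79.17433261871338 q7 0.62
top 260 [0.51680497 0.324686   0.0719366 ] 0.0015747415070558421 0.12900371068398309
lid 317 ((638.3673706054688, -172.9524383544922), (53.85786819458008, 148.01663208007812), 69.7130355834961) 0.2080724723345848
side 414 [0.51956073 0.3263238  0.07266606] 0.002076807688206208 0.12867457471254362
lid 305 ((623.987548828125, -219.20355224609375), (158.8235321044922, 159.6127166748047), 5.985618591308594) 0.20844466364709757
```

```bash
python3 - <<'E'
from h import *
go(.5165,.324,.1859,93.9)
E
```

```text
t 21.65 p [ 0.6188 -0.2207  0.183 ] r [-3.138e+00 -2.000e-03  1.639e+00] f [ 0.3  0.1 -2.3] w 0.0276 g 79.17365312576294 q7 0.62
rows: x 0.550 y -0.065 z -0.003 turn 0.000
```

```bash
python3 -m inch '[[-1,0.02,-0.003,0,0],[-1,0.05,-0.006,0,0],[-1,0.09,-0.01,0,0],[-1,0.13,-0.015,0,0],[-1,0.17,-0.02,0,0],[-1,0.21,-0.025,0,0],[-1,0.25,-0.03,0,0],[-1,0.29,-0.035,0,0],[-1,0.33,-0.04,0,0],[-1,0.37,-0.045,0,0],[-1,0.41,-0.05,0,0],[-1,0.44,-0.053,0,0]]' 80
python3 -m inch '[[-1,0.03,-0.004,0,0],[-1,0.06,-0.008,0,0],[-1,0.085,-0.01,0,0],[-1,0.105,-0.012,0,0],[-1,0.11,-0.012,0,0],[-1,0.11,-0.012,0,0],[-1,0.11,-0.012,0,0]]' 80
python3 - <<'E'
from h import *
go(.5165,.324,.115,94)
im,d,i=snap('side'); W=cloud(d,i)
m=(np.hypot(W[...,0]-.5165,W[...,1]-.324)<.1)&(W[...,2]>.19)&(W[...,2]<.218)
w=W[m]; print('lid',len(w),cv2.minAreaRect((w[:,:2]*1000).astype(np.float32)),np.percentile(w[:,2],[5,50,95]))
E
```

```text
time: 22.85
eef_pos: [0.5346, 0.2166, 0.1826]
tcp_rot: [-3.137, 0.001, 1.642]
ft_force: [0.5, 0.8, -2.8]
gripper_width: 0.0277
grasp_force: 79.3
time: 23.55
eef_pos: [0.5187, 0.3199, 0.1847]
tcp_rot: [-3.141, 0.002, 1.636]
ft_force: [0.4, -1.7, -1.5]
gripper_width: 0.0276
grasp_force: 79.3
t 23.55 p [0.5187 0.3199 0.1847] r [-3.141e+00  2.000e-03  1.636e+00] f [ 0.4 -1.7 -1.5] w 0.0276 g 79.26155805587769 q7 -0.37
rows: x 0.004 y -0.002 z 0.070 turn -0.003
lid 1726 ((520.2555541992188, 323.8359069824219), (157.73471069335938, 156.8129425048828), 9.537071228027344) [0.20721491 0.21168215 0.21624438]
```

```bash
python3 -m inch '[[-1,0.003,-0.001,0.02,0],[-1,0.003,-0.001,0.04,0],[-1,0.003,-0.001,0.055,0],[-1,0.003,-0.001,0.06,0],[-1,0.003,-0.001,0.065,0],[-1,0.003,-0.001,0.068,0],[-1,0.003,-0.001,0.071,0],[-1,0.003,-0.001,0.073,0],[-1,0.003,-0.001,0.073,0],[-1,0.003,-0.001,0.073,0]]' 80
```

```text
time: 24.6
eef_pos: [0.5171, 0.3256, 0.1124]
tcp_rot: [3.141, -0.0, 1.639]
ft_force: [0.3, 0.7, -2.3]
gripper_width: 0.0276
grasp_force: 79.3
```

```bash
python3 -m inch '[[-1,0,0,0.001,0],[-1,0,0,0.002,0],[-1,0,0,0.003,0],[-1,0,0,0.003,0]]' 80
python3 - <<'E'
from h import *
st()
im,d,i=snap('side'); W=cloud(d,i)
m=(np.hypot(W[...,0]-.5165,W[...,1]-.324)<.1)&(W[...,2]>.125)&(W[...,2]<.15)
w=W[m]; print('lid',len(w),cv2.minAreaRect((w[:,:2]*1000).astype(np.float32)),np.percentile(w[:,2],[5,50,95]))
E
```

```text
time: 25.0
eef_pos: [0.5172, 0.3256, 0.1109]
tcp_rot: [-3.141, -0.001, 1.639]
ft_force: [-2.3, -1.6, 6.1]
gripper_width: 0.0274
grasp_force: 80.3
t 25.0 p [0.5172 0.3256 0.1109] r [-3.141e+00 -1.000e-03  1.639e+00] f [-2.3 -1.6  6.1] w 0.0274 g 80.26767611503601 q7 -0.33
lid 1701 ((519.5191650390625, 327.47149658203125), (161.0497283935547, 160.70162963867188), 28.440919876098633) [0.13333615 0.13789741 0.14332773]
```

```bash
python3 -m inch '[[0,0,0,0,0],[0,0,0,0,0],[0,0,0,0,0],[0,0,0,0,0],[0,0,0,-0.03,0],[0,0,0,-0.07,0],[0.6,0,0,-0.1,0],[0.6,0,0,-0.1,0],[0.6,0,0,-0.1,0]]' 60
python3 - <<'E'
from h import *
im,d,i=snap('top'); W=cloud(d,i)
def reg(n,x,y,r,zl,zh):
    m=(np.hypot(W[...,0]-x,W[...,1]-y)<r)&(W[...,2]>zl)&(W[...,2]<zh); w=W[m]
    if len(w)<5: print(n,len(w));return
    q=cv2.minAreaRect((w[:,:2]*1000).astype(np.float32)); print(n,len(w),np.round(q[0]),np.round(q[1]),round(q[2],1))
reg('A',.669,-.074,.1,.027,.046); reg('B',.422,-.073,.08,.027,.046); reg('lid',.517,.325,.1,.131,.15); reg('milk',.524,.126,.07,.111,.13)
go(.669,-.074,.09,104)
E
```

```text
time: 25.95
eef_pos: [0.5175, 0.3257, 0.21]
tcp_rot: [3.14, -0.001, 1.639]
ft_force: [-0.1, -0.1, -1.0]
gripper_width: 0.068
grasp_force: 0.0
A 425 [669. -74.] [44. 81.] 13.3
B 394 [422. -73.] [40. 81.] 28.4
lid 1539 [521. 296.] [160. 100.] 6.8
milk 299 [518. 128.] [119. 120.] 48.6
t 26.0 p [0.5165 0.3252 0.2086] r [-3.141  0.     1.639] f [ 0.1 -0.2  0.2] w 0.0681 g 0.0 q7 -0.39
rows: x -0.409 y 0.125 z 0.119 turn -0.112
```

```bash
python3 -m inch '[[0.6,-0.03,0.01,0,0],[0.6,-0.07,0.02,0,0],[0.6,-0.115,0.035,0,0],[0.6,-0.16,0.05,0,0],[0.6,-0.205,0.065,0,-0.03],[0.6,-0.25,0.08,0,-0.06],[0.6,-0.295,0.095,0.01,-0.09],[0.6,-0.34,0.11,0.03,-0.112],[0.6,-0.38,0.12,0.06,-0.112],[0.6,-0.409,0.125,0.09,-0.112],[0.6,-0.409,0.125,0.119,-0.112],[0.6,-0.409,0.125,0.119,-0.112]]' 60
python3 -m inch '[[0.6,0,0,0,0],[0.6,0,0,0,0]]' 60
python3 - <<'E'
from h import *
im,d,i=snap('wrist'); W=cloud(d,i)
m=(np.hypot(W[...,0]-.669,W[...,1]+.074)<.07)&(W[...,2]>.027)&(W[...,2]<.045)
w=W[m]; print(len(w),cv2.minAreaRect((w[:,:2]*1000).astype(np.float32)))
go(.669,-.074,-.031,103.5)
E
```

```text
time: 27.2
eef_pos: [0.6632, -0.0753, 0.0828]
tcp_rot: [-3.128, -0.003, 1.811]
ft_force: [-0.4, 0.7, -0.4]
gripper_width: 0.0685
grasp_force: 0.0
time: 27.4
eef_pos: [0.6706, -0.0725, 0.0913]
tcp_rot: [3.14, -0.0, 1.817]
ft_force: [-0.1, 0.9, 0.4]
gripper_width: 0.0681
grasp_force: 0.0
5931 ((669.729736328125, -72.98526000976562), (42.102386474609375, 80.6243896484375), 13.881150245666504)
t 27.45 p [ 0.6711 -0.0726  0.092 ] r [3.139 0.    1.817] f [-0.5 -0.2 -0.2] w 0.0682 g 0.0 q7 0.59
rows: x -0.001 y -0.002 z 0.123 turn 0.007
```

```bash
python3 -m inch '[[0.6,0,-0.001,0.04,0],[0.6,0,-0.001,0.08,0],[0.6,0,-0.001,0.105,0],[0.6,0,-0.001,0.115,0],[0.6,0,-0.001,0.122,0],[0.6,0,-0.001,0.122,0],[-1,0,-0.001,0.122,0],[-1,0,-0.001,0.122,0],[-1,0,-0.001,0.122,0],[-1,0,-0.001,0.122,0],[-1,0,-0.001,0.122,0]]' 40
```

```text
time: 28.55
eef_pos: [0.6706, -0.0747, -0.0297]
tcp_rot: [3.138, 0.001, 1.815]
ft_force: [-1.2, 0.9, 6.2]
gripper_width: 0.0416
grasp_force: 42.6
```

```bash
python3 -m inch '[[-1,0,0,-0.03,0],[-1,0,0,-0.07,0],[-1,0,0,-0.11,0.08],[-1,0,0,-0.15,0.16],[-1,0,0,-0.19,0.25],[-1,0,0,-0.23,0.34],[-1,0,0,-0.27,0.43],[-1,0,0,-0.3,0.52],[-1,0,0,-0.31,0.6],[-1,0,0,-0.31,0.6],[-1,0,0,-0.31,0.6]]' 40
python3 - <<'E'
from h import *
z=np.load('top0.npz'); im,W=z['im'],z['W']
m=(np.abs(W[...,2]-.265)<.012)&(np.abs(W[...,0]-.506)<.12)&(np.abs(W[...,1]+.467)<.12)
g=im.mean(2); f=m&(g>120); print('thr',np.percentile(g[m],[5,25,50,75,95]))
f=m&(g>(np.percentile(g[m],10)+np.percentile(g[m],90))/2)
print(cv2.minAreaRect((W[f][:,:2]*1000).astype(np.float32)),cv2.minAreaRect((W[m][:,:2]*1000).astype(np.float32)), np.percentile(W[f][:,2],[5,50,95]))
go(.506,-.467,.28,-3)
E
```

```text
time: 29.65
eef_pos: [0.6678, -0.0741, 0.2771]
tcp_rot: [-3.14, 0.001, 0.875]
ft_force: [1.1, -0.3, -1.1]
gripper_width: 0.0416
grasp_force: 41.9
thr [ 65.46666667  74.          77.33333333 115.66666667 116.66666667]
((505.63421630859375, -467.48834228515625), (121.94573211669922, 123.26001739501953), 87.41284942626953) ((505.90020751953125, -467.34173583984375), (180.1131134033203, 192.46360778808594), 86.98764038085938) [0.25806557 0.26308695 0.26867617]
t 29.65 p [ 0.6678 -0.0741  0.2771] r [-3.14e+00  1.00e-03  8.75e-01] f [ 1.1 -0.3 -1.1] w 0.0416 g 41.90653324127197 q7 -0.34
rows: x -0.405 y 0.128 z -0.003 turn 0.590
```

```bash
python3 -m inch '[[-1,-0.03,0.01,0,0.05],[-1,-0.07,0.022,0,0.11],[-1,-0.11,0.035,0,0.17],[-1,-0.15,0.047,0,0.23],[-1,-0.19,0.06,0,0.29],[-1,-0.23,0.073,0,0.35],[-1,-0.27,0.085,0,0.41],[-1,-0.31,0.098,0,0.47],[-1,-0.35,0.11,0,0.53],[-1,-0.385,0.122,0,0.59],[-1,-0.405,0.128,0,0.59],[-1,-0.405,0.128,0,0.59]]' 40
python3 -m inch '[[-1,0,0,0,0],[-1,0,0,0,0]]' 40
python3 - <<'E'
from h import *
go(.506,-.467,.18,-2.8)
im,d,i=snap('wrist','w3'); 
im2,_,_=snap('side'); cv2.imwrite('pics/w3.png',np.hstack([cv2.resize(im,(400,300)),cv2.resize(im2[80:260,240:480],(400,300))]))
E
```

```text
time: 30.85
eef_pos: [0.4998, -0.4714, 0.2765]
tcp_rot: [3.141, 0.004, -0.064]
ft_force: [-1.0, -0.7, -1.0]
gripper_width: 0.0414
grasp_force: 41.9
time: 31.05
eef_pos: [0.507, -0.4651, 0.2769]
tcp_rot: [-3.139, 0.001, -0.052]
ft_force: [0.1, 0.6, -0.5]
gripper_width: 0.0417
grasp_force: 41.9
t 31.05 p [ 0.507  -0.4651  0.2769] r [-3.139e+00  1.000e-03 -5.200e-02] f [ 0.1  0.6 -0.5] w 0.0417 g 41.87118887901306 q7 -0.53
rows: x -0.001 y 0.002 z 0.097 turn -0.002
```

View pics/w3.png

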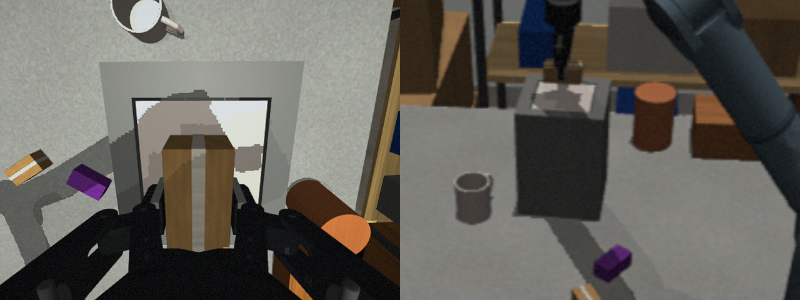

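The wrist view shows the carton centred over the white flap (opening about 133–270 px across), long side along the bin's x. No carton is hidden beside the bin. Pushing through.

```bash
python3 -m inch '[[-1,0,0.002,0.02,0],[-1,0,0.002,0.04,0],[-1,0,0.002,0.055,0],[-1,0,0.002,0.07,0],[-1,0,0.002,0.085,0],[-1,0,0.002,0.1,0],[-1,0,0.002,0.105,0],[-1,0,0.002,0.105,0]]' 40
python3 -m inch '[[0.3,0,0,0,0],[0.3,0,0,0,0],[0.3,0,0,0,0],[0.3,0,0,0,0],[0.3,0,0,0,0],[0.3,0,0,0,0],[0.3,0,0,0,0]]' 40
```

```text
time: 31.95
eef_pos: [0.5057, -0.468, 0.1718]
tcp_rot: [-3.14, 0.002, -0.054]
ft_force: [-0.4, 0.1, -0.5]
gripper_width: 0.0416
grasp_force: 42.4
time: 32.65
eef_pos: [0.5061, -0.4689, 0.1733]
tcp_rot: [3.142, -0.0, -0.054]
ft_force: [-0.4, 0.4, 0.3]
gripper_width: 0.0553
grasp_force: 0.3
```

```bash
python3 -m inch '[[0.3,0,0,-0.02,0],[0.3,0,0,-0.05,0],[0.3,0,0,-0.09,0],[0.3,0,0,-0.13,0],[0.3,0,0,-0.15,0],[0.6,0,0,-0.15,0],[0.6,0,0,-0.15,0]]' 40
python3 - <<'E'
from h import *
im,d,i=snap('wrist','w4'); W=cloud(d,i)
m=(np.abs(W[...,0]-.506)<.05)&(np.abs(W[...,1]+.467)<.05)&(W[...,2]<.3); print('flap z',np.percentile(W[m][:,2],[2,50,98]))
im,d,i=snap('top'); W=cloud(d,i)
m=(np.hypot(W[...,0]-.422,W[...,1]+.073)<.1)&(W[...,2]>.027)&(W[...,2]<.046); w=W[m]
print('B',len(w),len(w)>5 and cv2.minAreaRect((w[:,:2]*1000).astype(np.float32)))
m=(np.hypot(W[...,0]-.517,W[...,1]-.325)<.1)&(W[...,2]>.131)&(W[...,2]<.15); w=W[m]
print('lid',len(w),len(w)>5 and (cv2.minAreaRect((w[:,:2]*1000).astype(np.float32)),np.percentile(w[:,2],[5,50,95])))
go(.422,-.073,.09,118.3)
E
```

```text
time: 33.35
eef_pos: [0.5058, -0.469, 0.3229]
tcp_rot: [-3.142, -0.0, -0.055]
ft_force: [-0.1, -0.5, -0.4]
gripper_width: 0.0683
grasp_force: 0.0
flap z [0.26134171 0.26279207 0.26413356]
B 427 ((420.67431640625, -71.49559783935547), (196.5032501220703, 68.1926040649414), 88.65778350830078)
lid 2540 (((517.1768798828125, 326.7976379394531), (157.67835998535156, 157.47608947753906), 46.39673614501953), array([0.1323126 , 0.13731243, 0.14386663]))
t 33.45 p [ 0.5057 -0.468   0.3211] r [-3.139e+00  2.000e-03 -5.400e-02] f [ 0.7 -0.6  0.3] w 0.0682 g 0.0 q7 -0.55
rows: x -0.105 y -0.390 z 0.231 turn -1.349
```

```bash
python3 -m inch '[[0.6,-0.008,-0.03,0,-0.08],[0.6,-0.018,-0.07,0,-0.16],[0.6,-0.03,-0.11,0,-0.25],[0.6,-0.04,-0.15,0,-0.34],[0.6,-0.05,-0.19,0.01,-0.43],[0.6,-0.06,-0.23,0.04,-0.52],[0.6,-0.073,-0.27,0.07,-0.61],[0.6,-0.085,-0.31,0.1,-0.7],[0.6,-0.095,-0.35,0.13,-0.79],[0.6,-0.105,-0.39,0.15,-0.88],[0.6,-0.105,-0.39,0.17,-0.95],[0.6,-0.105,-0.39,0.17,-0.95]]' 40
python3 -m inch '[[0.6,0,0,0.02,-0.09],[0.6,0,0,0.04,-0.18],[0.6,0,0,0.06,-0.27],[0.6,0,0,0.06,-0.36],[0.6,0,0,0.06,-0.4],[0.6,0,0,0.06,-0.4],[0.6,0,0,0.06,-0.4]]' 40
python3 - <<'E'
from h import *
im,d,i=snap('wrist'); W=cloud(d,i)
m=(np.hypot(W[...,0]-.422,W[...,1]+.073)<.07)&(W[...,2]>.027)&(W[...,2]<.045)
w=W[m]; r=cv2.minAreaRect((w[:,:2]*1000).astype(np.float32)); print(len(w),r)
go(r[0][0]/1000,r[0][1]/1000,-.031,118.3)
E
```

```text
time: 34.65
eef_pos: [0.4179, -0.072, 0.1497]
tcp_rot: [-3.133, 0.003, 1.442]
ft_force: [-0.7, -0.4, 0.1]
gripper_width: 0.0683
grasp_force: 0.0
time: 35.35
eef_pos: [0.4228, -0.0746, 0.0936]
tcp_rot: [3.141, 0.001, 2.062]
ft_force: [-0.3, 1.1, 0.1]
gripper_width: 0.0686
grasp_force: 0.0
5846 ((421.3634033203125, -71.16650390625), (42.019493103027344, 79.77310180664062), 28.005619049072266)
t 35.4 p [ 0.4228 -0.0743  0.0936] r [3.141 0.    2.063] f [ 0.1 -0.4 -0.9] w 0.0682 g 0.0 q7 0.75
rows: x 0.004 y 0.000 z 0.125 turn -0.001
```

```bash
python3 -m inch '[[0.6,0.003,0,0.04,0],[0.6,0.003,0,0.08,0],[0.6,0.003,0,0.105,0],[0.6,0.003,0,0.115,0],[0.6,0.003,0,0.123,0],[0.6,0.003,0,0.123,0],[-1,0.003,0,0.123,0],[-1,0.003,0,0.123,0],[-1,0.003,0,0.123,0],[-1,0.003,0,0.123,0],[-1,0.003,0,0.123,0]]' 40
python3 -m inch '[[-1,0,0,-0.03,0],[-1,0,0,-0.07,0],[-1,0,0,-0.11,0.08],[-1,0,0,-0.15,0.16],[-1,0,0,-0.19,0.25],[-1,0,0,-0.23,0.34],[-1,0,0,-0.27,0.43],[-1,0,0,-0.3,0.52],[-1,0,0,-0.31,0.6],[-1,0,0,-0.31,0.7],[-1,0,0,-0.31,0.7],[-1,0,0,-0.31,0.7]]' 40
python3 - <<'E'
from h import *
go(.506,-.467,.28,-3)
E
```

```text
time: 36.5
eef_pos: [0.4225, -0.0711, -0.0286]
tcp_rot: [3.139, 0.001, 2.066]
ft_force: [-0.2, 0.7, 7.4]
gripper_width: 0.0411
grasp_force: 41.3
time: 37.7
eef_pos: [0.4205, -0.0714, 0.28]
tcp_rot: [-3.141, -0.001, 0.966]
ft_force: [-0.9, 0.5, -0.8]
gripper_width: 0.0417
grasp_force: 41.2
t 37.7 p [ 0.4205 -0.0714  0.28  ] r [-3.141e+00 -1.000e-03  9.660e-01] f [-0.9  0.5 -0.8] w 0.0417 g 41.243133544921875 q7 -0.74
rows: x -0.277 y 0.295 z -0.000 turn 0.648
```

```bash
python3 -m inch '[[-1,-0.02,0.022,0,0.05],[-1,-0.048,0.051,0,0.11],[-1,-0.076,0.081,0,0.18],[-1,-0.104,0.111,0,0.25],[-1,-0.132,0.141,0,0.32],[-1,-0.16,0.17,0,0.39],[-1,-0.188,0.2,0,0.46],[-1,-0.216,0.23,0,0.53],[-1,-0.244,0.26,0,0.6],[-1,-0.265,0.283,0,0.648],[-1,-0.277,0.295,0,0.648],[-1,-0.277,0.295,0,0.648]]' 40
python3 -m inch '[[-1,0,0,0,0],[-1,0,0,0,0],[-1,0,0,0,0]]' 40
python3 - <<'E'
from h import *
go(.506,-.467,.172,-2.8)
im,d,i=snap('wrist','w5'); W=cloud(d,i)
m=(np.abs(W[...,0]-.506)<.09)&(np.abs(W[...,1]+.467)<.06)&(W[...,2]<.285)&(W[...,2]>.2); print('flap z',np.percentile(W[m][:,2],[2,50,98]))
E
```

```text
time: 38.9
eef_pos: [0.5048, -0.4691, 0.2795]
tcp_rot: [3.139, 0.003, -0.052]
ft_force: [-0.8, -0.1, -0.1]
gripper_width: 0.0413
grasp_force: 41.2
time: 39.2
eef_pos: [0.5071, -0.465, 0.2804]
tcp_rot: [-3.14, -0.001, -0.049]
ft_force: [0.1, 0.4, -0.3]
gripper_width: 0.0415
grasp_force: 41.2
t 39.2 p [ 0.5071 -0.465   0.2804] r [-3.14e+00 -1.00e-03 -4.90e-02] f [ 0.1  0.4 -0.3] w 0.0415 g 41.1888188123703 q7 -0.52
rows: x -0.001 y 0.002 z 0.108 turn 0.000
flap z [0.2615863  0.26326948 0.26537657]
```

```bash
python3 -m inch '[[-1,0,0.002,0.02,0],[-1,0,0.002,0.04,0],[-1,0,0.002,0.055,0],[-1,0,0.002,0.07,0],[-1,0,0.002,0.085,0],[-1,0,0.002,0.1,0],[-1,0,0.002,0.108,0],[-1,0,0.002,0.108,0]]' 40
python3 -m inch '[[0.3,0,0,0,0],[0.3,0,0,0,0],[0.3,0,0,0,0],[0.3,0,0,0,0],[0.3,0,0,0,0],[0.3,0,0,0,0],[0.3,0,0,0,0]]' 40
python3 -m inch '[[0.3,0,0,-0.02,0],[0.3,0,0,-0.05,0],[0.3,0,0,-0.09,0],[0.3,0,0,-0.13,0],[0.3,0,0,-0.15,0],[0.3,0,0,-0.15,0],[0.3,0,0,-0.15,0]]' 40
python3 - <<'E'
from h import *
im,d,i=snap('wrist'); W=cloud(d,i)
m=(np.abs(W[...,0]-.506)<.05)&(np.abs(W[...,1]+.467)<.05)&(W[...,2]<.3); print('flap z',np.percentile(W[m][:,2],[2,50,98]))
a,d,i=snap('top','top3'); W=cloud(d,i)
def reg(n,x,y,r,zl,zh):
    m=(np.hypot(W[...,0]-x,W[...,1]-y)<r)&(W[...,2]>zl)&(W[...,2]<zh); w=W[m]
    q=cv2.minAreaRect((w[:,:2]*1000).astype(np.float32)); print(n,len(w),np.round(q[0]),np.round(q[1]),round(q[2],1),np.round(np.percentile(w[:,2],[5,50,95]),3))
reg('lid',.517,.325,.1,.131,.15); reg('milk',.524,.126,.064,.115,.13); reg('s handle',.66,.33,.05,.11,.13); reg('m handle',.64,.135,.05,.11,.13)
reg('bowl',.796,.059,.08,.02,.2);reg('jar',.762,.204,.06,.03,.2);reg('mug',.693,-.384,.08,.03,.2)
go(.3,-.35,.3,-3)
E
```

```text
time: 40.05
eef_pos: [0.5058, -0.4675, 0.1702]
tcp_rot: [-3.139, 0.002, -0.051]
ft_force: [-0.6, 0.3, -1.0]
gripper_width: 0.0414
grasp_force: 41.7
time: 40.75
eef_pos: [0.5064, -0.4688, 0.1724]
tcp_rot: [3.141, -0.0, -0.051]
ft_force: [-0.5, -0.5, 1.0]
gripper_width: 0.0555
grasp_force: 0.3
time: 41.45
eef_pos: [0.5061, -0.4688, 0.322]
tcp_rot: [-3.142, -0.0, -0.052]
ft_force: [-0.3, 1.1, -0.8]
gripper_width: 0.0554
grasp_force: 0.0
flap z [0.26131352 0.26280031 0.26416113]
lid 2531 [517. 327.] [158. 158.] 45.8 [0.132 0.137 0.144]
milk 211 [518. 128.] [117. 117.] 45.6 [0.116 0.12  0.128]
s handle 233 [648. 328.] [74. 24.] 0.6 [0.115 0.121 0.127]
m handle 252 [631. 136.] [82. 22.] 3.2 [0.114 0.12  0.126]
bowl 661 [797.  59.] [110. 107.] 0.1 [0.022 0.04  0.058]
jar 541 [762. 204.] [68. 68.] 80.8 [0.04  0.073 0.081]
mug 481 [ 705. -390.] [ 80. 106.] 3.7 [0.033 0.07  0.093]
t 41.55 p [ 0.506  -0.4677  0.3201] r [-3.139e+00  2.000e-03 -5.100e-02] f [ 0.4 -1.   0.7] w 0.0559 g 0.0 q7 -0.54
rows: x -0.212 y -0.107 z 0.020 turn 0.001
```

View pics/top3.png

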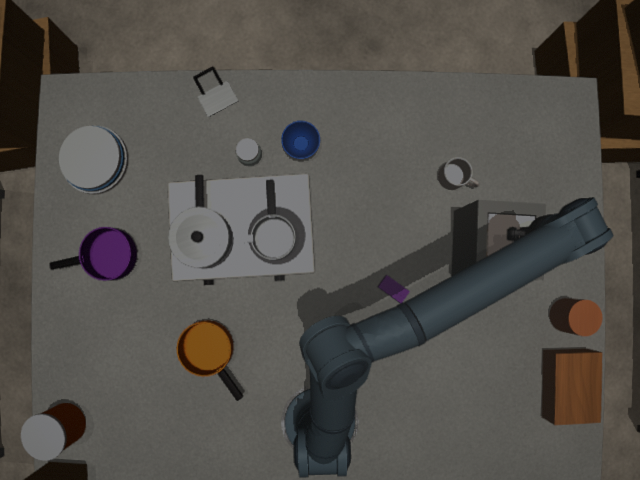

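The final view shows both handles pointing straight back: saucepan tip at (200,178), milk pan tip at (270,182). The lid is centred at (198,237), the milk pan at (274,238), and no brown cartons are left. The flap reads level, and the bowl and jar haven't moved. The mug's fitted box differs by 13 mm, but its pixel position (458,172) is the same. Last checks: lid tilt and rim fit.

```bash
python3 -m inch '[[0.3,0,0,-0.02,0],[0.3,0,0,-0.02,0],[0.3,0,0,-0.02,0]]' 40; python3 - <<'E'
from h import *
for n in('top','side'):
    im,d,i=snap(n); W=cloud(d,i); R=np.hypot(W[...,0]-.517,W[...,1]-.326)
    m=(R<.076)&(R>.03)&(W[...,2]>.125)&(W[...,2]<.155)
    w=W[m]-[.517,.326,0]; r=np.hypot(w[:,0],w[:,1])
    c=np.linalg.lstsq(np.c_[w[:,:2],r,np.ones(len(w))],w[:,2],rcond=None)[0]; print(n,len(w),np.round(c,4),'z at edge',c[3]+c[2]*.078)
E
```

```text
time: 41.85
eef_pos: [0.506, -0.4685, 0.341]
tcp_rot: [-3.141, 0.001, -0.052]
ft_force: [0.4, 0.2, -0.8]
gripper_width: 0.0556
grasp_force: 0.0
top 2151 [ 0.0004  0.0015 -0.0817  0.1415] z at edge 0.13517105976687233
side 1597 [ 0.0046 -0.001  -0.0899  0.143 ] z at edge 0.13595559202403062
```

Lid level (tilt under 0.005 rad), with its edge at 135–136 mm as expected when seated. Handing in.

```bash
python3 -c "
from plant import order
print(order.finish_job())"
```

```text
the job is handed in; nothing more can be done
None
```

The job is handed in at about 42 s: both handles point straight back, the cup is in the saucepan under a level, seated lid, the two cartons I found are in the bin with the flap closed, and the bowl, jar and mug were left alone (no verdict was returned).

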